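# Close a bag lock on the bench rivet press

## Robot

A 6-joint arm with a two-finger parallel gripper is mounted at the origin on the work surface. World frame = base frame: x ahead of the robot, y to its left, z up, the work surface at z = 0. Lengths are in m, angles in rad, forces in N, time in s.
With the tool pointing down it reaches from about 0.275 to 0.875 m from the base axis. Payload 12.5 kg.
Tool frame: the origin (TCP) lies midway between the tips of the shut fingers; the grasp point (between the pads) lies ctrl.hold_point_z behind it (ctrl.hold_point_z is the distance from the TCP to the grasp point, in m); x points along the fingers, z is the direction in which the jaws open and shut, and the axes are right-handed (so a half turn about x gives the same grasp; the last joint's range is limited). The gripper opens to 85 mm and grips with 20 to 120 N. Pads are 22 mm wide; open, the fingers measure 114 mm over their backs; the gripper's body (76 mm by 85 mm) begins 54 mm behind the grasp point. The pads swing forward as they close: fully open they stand 13 mm farther back than shut.
Start: joints at [-1.434, 0.351, 1.652, -0, 1.139, -0.085], TCP at [0.121, -0.537, 0.231] pointing down, gripper open.
Joint ranges: [-2.75, 2.75], [-0.79, 2.1], [0.01, 2.65], [-1.57, 4.71], [0.07, 3.14], [-2.87, 2.87]. Speed limits (rad/s): [2.22, 2.22, 2.79, 3.14, 3.14, 3.14].

## Interface

Orientations are given as a unit quaternion [w, x, y, z].
In Python, from plant import ctrl, imaging, close_job gives the robot as it stands.
- The arm moves only by the shell command python3 -m inch 'ROWS' [FORCE]. ROWS is JSON, one flat list of numbers, 5 for each row, row after row: the shift along the tool's x, y, z in mm, then the turn about the tool's x in degrees, then the finger opening in mm, from 0 to 85.4. A call has 1 to 20 rows; each row shifts and turns the pose as measured when the row begins, along the tool's axes as they then stand; what a row does not reach is not made up. A row lasts 1/8 s, in which the tool goes at most 62.5 mm and 10.7 degrees, less where a joint would pass 70% of its speed; a pose out of reach is approached as far as the arm can. A call is refused whole if a number of a shift passes 62.5 or a number of a turn 10.7, either way. A call with a gripper value outside its range is refused whole. The fingers move at their own pace and stop on an object; FORCE is the grip in N (left out, the last holds). Time passes only in rows, so rows that do not move let the fingers close. It gives the time, the measured TCP pose, the force and the opening at its end, in the units of the state.
- ctrl.read_state(): the state, without advancing time (a new reading comes with each control period).
- imaging.read_camera(name): name is "scene" or "top"; returns the picture (384x512x3 uint8, red, green, blue); there is no depth.
- imaging.camera_model(name): a dict with "fx", "fy", "cx", "cy" (pixels), "R" (3x3) and "t" (3): a world point X has camera coordinates R X + t. Camera axes: x right, y down, z forward; pixel columns grow to the right and rows downward; lengths in m; the calibration is good to about 2 mm. A picture is of the moment at which its call begins. camera_model takes no time and is no camera call.
- close_job(): hands the job in, once; it reports no verdict.
The state is a dict: "time_s": time; "qpos": joint angles; "dq": joint speeds; "tau": joint torques, N m; "ee_pos": TCP position; "eef_rot": TCP orientation; "force": force on the tool from outside, world axes, zero at the start; "wrist_torque": the same for the moment, N m; "finger_gap": opening from 0.0 (shut) to 1.0 (fully open).
Only numpy, scipy, OpenCV 4.12 (cv2) and the standard library are available. Lean on these libraries where they do the work, as an engineer would, in place of code of your own. Each camera call takes 0.05 s, during which the arm holds its last target.

## Task

A brass bag lock sits in one nest of the rivet press's turntable with its cover still standing proud. Turn the table (its upright knob is the handle) until that nest clicks into its detent under the ram, and only then push the start bar across the front of the press fully down, at its middle so that both ends go down evenly, so the ram presses the cover fully home; then let the bar come back up. Leave the tin, the awl and the mallet where they are.

Things in the scene. Friction and masses are not known exactly. Their poses are not given: they have to be found in the camera images.
- press: Bench rivet press, a grey C-frame casting fixed to the bench, front (-x of its frame) to the robot. Origin on the bench under the bed; x to the back, y to its left, z up. Bed x -115 to 240 mm, 300 wide, top 45 above the bench. Head y -33 to 33, x 80 back to the column, underside 165, top 245, drive can on it to 310 mm; column x 180 to 240, 80 wide, 270 high.
- ram_place (a point): Fixed point: the middle of the ram's face when up, under the head, 113 mm above the bench, 110 mm behind the press origin. The ram is a round steel die 48 mm across; as the start bar is pushed down it comes down, about 22 mm at full stroke, and it rises again with the bar.
- table_axis (a point): Point on the turntable's vertical axis at its top face (62 mm above the bench). The turntable is an aluminium disc of radius 125 mm with two black nests (44 x 64 mm, up to 82 mm above the bench) opposite each other, centred 75 mm from the axis: one holds the lock, one is empty. A spring roller on the press's right side drops into a notch between two lugs on the rim.
- turntable (a joint): Turntable angle, rad: 0 = lock exactly under the ram, in the detent; positive = turned anticlockwise seen from above. Starts at 0.5 to 1.7, so it is turned clockwise. Stays where left (friction 0.12 N m). Before the detent the roller must be forced over a lug (between 0.21 and 0.10, up to about 8 N at the knob); from within about 0.06 it is drawn in to 0. Turned too far it rides out again.
- knob_grip (a point): Centre (half-way up) of the black upright turning knob on the turntable: a round barrel 22 mm across and 32 mm high that spins freely on its stem, from 70 to 102 mm above the bench, this point at 86 mm. It stands 108 mm from the turntable axis, 110 deg anticlockwise of the lock. Nearest nest edge about 50 mm away.
- start_bar (a joint): Angle of the start bar about its hinge, rad. The hinge runs along y of the press, 110 mm behind the bar's middle line: 0 up, 0.114 fully down (12.5 mm lower at the bar), where the bar lands on a switch under each end. A spring returns it; about 3 N starts it, about 10 N at the bar takes it all the way while the ram presses the lock.
- bar_rail (a joint): Racking of the start bar, rad: 0 when both ends are level, positive when the left end is higher. The bar sits in springy bushes (25 N m/rad), so a push well off its middle drives the near end down ahead of the other; 0.0167 is 5 mm between the two end points.
- bar_centre (a point): Middle of the top face of the start bar, a plain steel rail 326 mm long, 28 mm wide and 18 mm high, carried on two side arms across the front of the press, parallel to y of the press; its top face is 60 mm above the bench when up.
- bar_left (a point): Point on the bar's top face 150 mm to the left (+y of the press) of its middle.
- bar_right (a point): Point on the bar's top face 150 mm to the right (-y of the press) of its middle.
- lock_cover (a joint): How far the cover of the lock has been pressed down on its rivet posts, in m: 0 standing proud, 0.006 fully home. It stays where it is (about 1.5 N to move it).
- lock_top (a point): Middle of the top face of the lock's cover, a brass plate 50 x 34 x 8 mm, in its nest on the turntable, 75 mm from the axis; about 97 mm above the bench while proud.
- tin_centre (a point): Middle of a closed green tin, 70 x 50 mm and 103 mm high, standing on the bench to the left of the press. Not to be disturbed.
- awl_centre (a point): Middle of an awl lying on the bench to the left of the press, 147 mm long, wooden handle 25 mm thick. Not to be disturbed.
- mallet_centre (a point): Middle of a mallet lying on the bench to the right of the press, handle 200 mm long, white head 95 mm long and 48 mm thick. Not to be disturbed.

How it is judged:
By the outcome, as a careful person would: the job done as asked, in the order asked, and still so for the second after the job is handed in, with the robot touching nothing.
It also fails if it takes over 48 s, if anything falls off the work surface, if the arm or the gripper's body presses on something with over 40 N, if the wrist force passes 120 N, or if a joint passes its speed limit or range.

## Working session

There is one attempt and no reset: what is moved stays moved. The work goes in short steps, Python scripts to look and compute and a shell command to move; the robot and the scene stay as the last step left them, time stands still between calls to the robot, and variables do not carry over. Pictures are saved under pics/ and viewed, and the job is handed in when it is done.

```bash
mkdir -p pics; ls; python3 - <<'E'
from plant import ctrl, imaging
import cv2
for n in("scene","top"):
    im=imaging.read_camera(n); cv2.imwrite(f"pics/{n}0.png",im[:,:,::-1])
    m=imaging.camera_model(n); print(n,m)
s=ctrl.read_state(); print(s, ctrl.hold_point_z)
E
```

```text
pics
scene {'fx': 402.9541848636902, 'fy': 402.9541848636902, 'cx': 252.83765078147835, 'cy': 190.91720838032955, 'R': array([[-0.91378336,  0.40599888, -0.01284029],
       [ 0.26095122,  0.56251216, -0.78452823],
       [-0.31129476, -0.72023953, -0.61996015]]), 't': array([ 0.51540192, -0.07964593,  1.35114103])}
top {'fx': 361.3062260808353, 'fy': 361.3062260808353, 'cx': 259.76133867163867, 'cy': 193.01431370298297, 'R': array([[ 1.72818521e-02, -9.99849835e-01,  1.28292604e-03],
       [-9.95482347e-01, -1.73261450e-02, -9.33525690e-02],
       [ 9.33607788e-02,  3.36175067e-04, -9.95632288e-01]]), 't': array([-0.01943011,  0.59841476,  1.09212078])}
{'time_s': 0.1, 'qpos': array([-1.43361029e+00,  3.51171443e-01,  1.65232851e+00,  1.97667997e-05,
        1.13913061e+00, -8.45748907e-02]), 'dq': array([ 0.00041885, -0.00184171, -0.0038505 ,  0.00045952,  0.00023133,
       -0.00010714]), 'tau': array([ 1.34874361e-03, -5.06831253e+01, -2.91876000e+01, -9.30826991e-05,
        2.62458452e-03, -2.92813854e-05]), 'ee_pos': array([ 0.1209745 , -0.53623304,  0.23083025]), 'eef_rot': array([ 0.55199248,  0.44186222,  0.55251617, -0.44134789]), 'force': array([-0.19482376, -0.09755845, -0.16497413]), 'wrist_torque': array([ 0.04717929, -0.03193136, -0.02694311]), 'finger_gap': 0.9989827390753406} 0.0187
```

View pics/scene0.png

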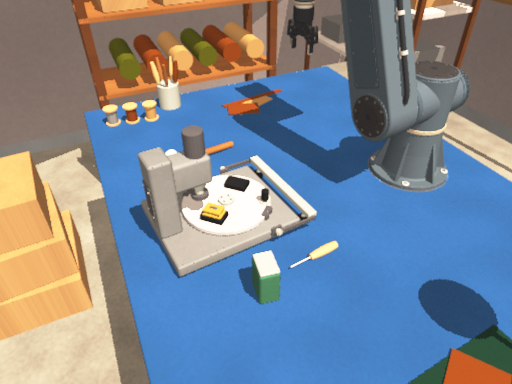

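View pics/top0.png

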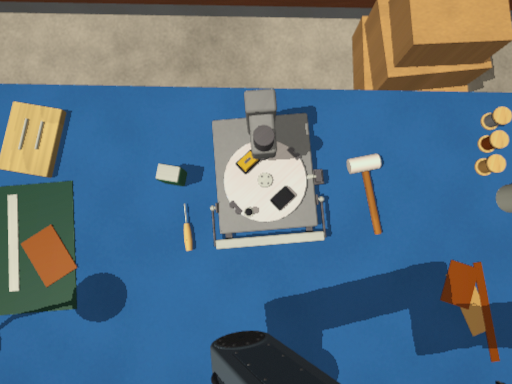

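Top view: axis near (265,180), lock (249,161), knob (249,211), and the bar from (217,244) to (324,236). I'll zoom in for accuracy.

```bash
python3 - <<'E'
import cv2
a=cv2.imread("pics/top0.png")[80:255,195:345]
cv2.imwrite("pics/topz.png",cv2.resize(a,None,fx=3.4,fy=3.4,interpolation=cv2.INTER_CUBIC))
a=cv2.imread("pics/scene0.png")[120:280,130:330]
cv2.imwrite("pics/scz.png",cv2.resize(a,None,fx=3.5,fy=3.5,interpolation=cv2.INTER_CUBIC))
E
```

```text
(no output)
```

View pics/topz.png

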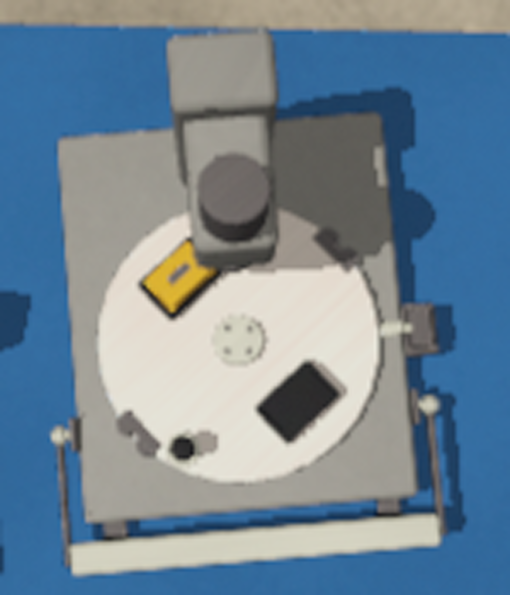

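View pics/scz.png

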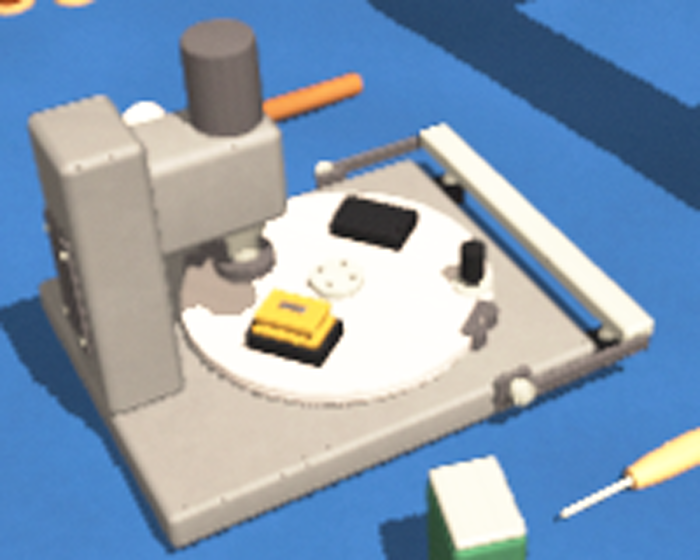

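```bash
cat > h.py <<'E'
import numpy as np
from plant import ctrl, imaging
from scipy.spatial.transform import Rotation as Ro
def ray(n,u,v,z):
    m=imaging.camera_model(n);R=np.array(m['R']);t=np.array(m['t'])
    c=-R.T@t; d=R.T@np.array([(u-m['cx'])/m['fx'],(v-m['cy'])/m['fy'],1])
    return c+d*(z-c[2])/d[2]
def proj(n,X):
    m=imaging.camera_model(n);p=np.array(m['R'])@np.array(X)+np.array(m['t'])
    return np.array([m['fx']*p[0]/p[2]+m['cx'],m['fy']*p[1]/p[2]+m['cy']])
def toolR():
    q=np.array(ctrl.read_state()['eef_rot']); return Ro.from_quat(np.r_[q[1:],q[0]]).as_matrix()
E
python3 - <<'E'
from h import *
import cv2
f=lambda x,y,z:ray("top",195+(x+.5)/3.4-.5,80+(y+.5)/3.4-.5,z)
g=lambda x,y,z:ray("scene",130+(x+.5)/3.5-.5,120+(y+.5)/3.5-.5,z)
c=[f(*p,.06) for p in((68,545),(73,575),(440,514),(440,545))]
print("bar",np.round(c,4),np.mean(c,0))
d=(c[0]+c[1]-c[2]-c[3]); yaw=np.arctan2(-d[0],d[1]); print("yaw",yaw)
cs=[g(*p,.06) for p in((420,133),(442,125),(625,340),(652,328))]; print("bar scene",np.round(cs,4),np.mean(cs,0))
# disc: mask
print("axis",f(239,340,.064),g(335,277,.064))
print("knob",f(183,447,.102),g(472,246,.102))
print("lock",f(180,275,.097),g(293,305,.097))
a=cv2.imread("pics/top0.png").astype(int)
bar=((a.min(2)>170)).astype(np.uint8)
n,l,st,ce=cv2.connectedComponentsWithStats(bar)
for i in range(1,n):
    if st[i,4]>150: print(st[i],ce[i])
ax=f(239,340,.064)
ex=np.array([np.cos(yaw),np.sin(yaw)]);
for nm,p in(("k",f(183,447,.102)),("l",f(180,275,.097))):
    v=p[:2]-ax[:2]; print(nm,np.hypot(*v),np.arctan2(v[1],v[0])-yaw)
b=np.mean(c,0)-ax; print("bar-ax in press", b[:2]@ex)
s=ctrl.read_state(); print(toolR().round(3))
for nm,z in (("tin",.103),): print(f(0,0,z))
E
```

```text
bar [[ 0.4531  0.1227  0.06  ]
 [ 0.4272  0.1176  0.06  ]
 [ 0.4857 -0.2028  0.06  ]
 [ 0.4588 -0.2028  0.06  ]] [ 0.45622527 -0.04132145  0.06      ]
yaw 0.09894787696319401
bar scene [[ 0.489  -0.1924  0.06  ]
 [ 0.4651 -0.1961  0.06  ]
 [ 0.4612  0.1339  0.06  ]
 [ 0.4354  0.1306  0.06  ]] [ 0.4626602  -0.03099646  0.06      ]
axis [ 0.6359725 -0.0239555  0.064    ] [ 0.63641661 -0.02510943  0.064     ]
knob [0.53878297 0.02254245 0.102     ] [0.54038457 0.02836704 0.102     ]
lock [0.68725305 0.02827948 0.097     ] [0.68940779 0.0308564  0.097     ]
[ 224  143   82   79 3729] [263.4515956 184.9890051]
[349 155  32  17 385] [364.62077922 162.72727273]
[156 164  23  17 302] [166.95033113 172.34768212]
[  8 195  11  96 870] [ 12.54252874 242.70114943]
[216 232 108  17 858] [269.31585082 239.8951049 ]
k 0.10773980127005826 2.596405244698262
l 0.07319964231648146 0.6956702145111122
bar-ax in press -0.18058354779638913
[[-0.     0.976  0.22 ]
 [ 0.001  0.22  -0.976]
 [-1.     0.    -0.001]]
[0.92736915 0.19071176 0.103     ]
```

```bash
python3 - <<'E'
from h import *
import cv2
for n,(u,v) in (("top",(249,211)),("scene",(265,194))):
    a=cv2.imread(f"pics/{n}0.png"); k=(a.max(2)<60).astype(np.uint8)
    _,l,st,ce=cv2.connectedComponentsWithStats(k)
    for i in range(1,len(st)):
        if np.hypot(*(ce[i]-(u,v)))<8: print(n,st[i],ce[i],ray(n,*ce[i],.09),ray(n,*ce[i],.102))
    b=((a.min(2)>150)).astype(np.uint8)
for p in([.539,.024],[.54,.0285],[.5385,.021]):
  print(p,proj("top",p+[.102]),proj("scene",p+[.102]),proj("scene",p+[.086]))
k=cv2.imread("pics/scene0.png")[180:210,250:285]; cv2.imwrite("pics/k.png",cv2.resize(k,None,fx=16,fy=16,interpolation=0))
k=cv2.imread("pics/top0.png")[195:225,230:265]; cv2.imwrite("pics/k2.png",cv2.resize(k,None,fx=16,fy=16,interpolation=0))
E
```

```text
top [246 209   6   6  30] [248.5 211.5] [0.53818605 0.0228027  0.09      ] [0.5376836 0.0224355 0.102    ]
scene [262 189   6  12  63] [264.46031746 194.42857143] [0.54241926 0.03256891 0.09      ] [0.54883626 0.04603188 0.102     ]
[0.539, 0.024] [247.96625929 211.03352685] [264.2766324  188.90219809] [264.24905874 193.46570898]
[0.54, 0.0285] [246.41171053 210.65931244] [264.64834689 189.91922202] [264.61736074 194.48825317]
[0.5385, 0.021] [249.00394324 211.22517482] [263.97514576 188.24354587] [263.95031133 192.80343604]
```

```bash
python3 -m inch '[0,38,-32.5,0,60, 0,38,-32.5,0,60, 0,38,-32.5,0,60, 0,38,-32.5,0,60, 0,38,-32.5,0,60, 0,38,-32.5,0,60, 0,38,-32.5,0,60, 0,38,-32.5,0,60, 0,38,-32.5,0,60, 0,38,-32.5,0,60]' 40
```

```text
time_s: 1.35
ee_pos: [0.4269, -0.1244, 0.2298]
eef_rot: [0.55, 0.444, 0.552, -0.443]
force: [0.2, -1.1, 0.5]
finger_gap: 0.702
```

Both views put the knob at about (0.539, 0.024). Carrying on above it and turning the jaws radial.

```bash
python3 -m inch '[0,35.5,-30,0,60, 0,35.5,-30,0,60, 0,35.5,-30,0,60, 0,35.5,-30,0,60, 0,0,0,-10.4,60, 0,0,0,-10.4,60, 0,0,0,-10.4,60, 0,0,0,-10.4,60, 0,0,0,-10.4,60, 0,0,0,0,60]'
python3 - <<'E'
from h import *
R=toolR(); print(R.round(3)); s=ctrl.read_state(); print(s['ee_pos'],s['qpos'])
print(1000*R.T@(np.array([.539,.024,.15])-s['ee_pos']), "jaw deg",np.degrees(np.arctan2(R[1,2],R[0,2])))
E
```

```text
time_s: 2.6
ee_pos: [0.5428, 0.0328, 0.2269]
eef_rot: [0.689, 0.147, 0.694, -0.146]
force: [-0.8, 0.2, 0.1]
finger_gap: 0.701
[[-0.006  0.406  0.914]
 [ 0.003  0.914 -0.406]
 [-1.     0.    -0.007]]
[0.54281407 0.03284388 0.2268553 ] [-0.02663579  0.34722245  1.66851955  0.00328876  1.13238642  0.38958383]
[76.85005982 -9.65095489  0.65218413] jaw deg -23.92812050116146
```

```bash
python3 -m inch '[40,-5,0,0,60, 40,-5,1,0,60, 8,0,0,0,60, 0,0,0,0,60]'
python3 - <<'E'
from h import *
import cv2
for n,c in (("top",(240,160,100,80)),("scene",(215,120,130,110))):
    im=imaging.read_camera(n)[:,:,::-1]; x,y,w,h=c
    cv2.imwrite(f"pics/{n}1.png",cv2.resize(im[y:y+h,x-30:x-30+w],None,fx=5,fy=5,interpolation=cv2.INTER_CUBIC))
R=toolR(); s=ctrl.read_state(); print(s['ee_pos'],1000*R.T@(np.array([.539,.024,.072])-s['ee_pos']))
E
```

```text
time_s: 3.1
ee_pos: [0.5399, 0.0235, 0.138]
eef_rot: [0.689, 0.153, 0.692, -0.151]
force: [0.2, 0.4, -0.3]
finger_gap: 0.703
[0.54022474 0.02352891 0.13871742] [66.72182574 -0.19192155 -1.04762177]
```

View pics/scene1.png

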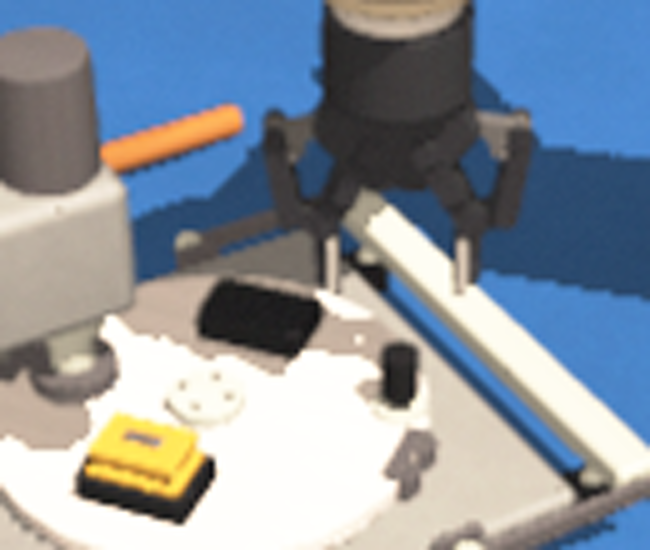

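View pics/top1.png

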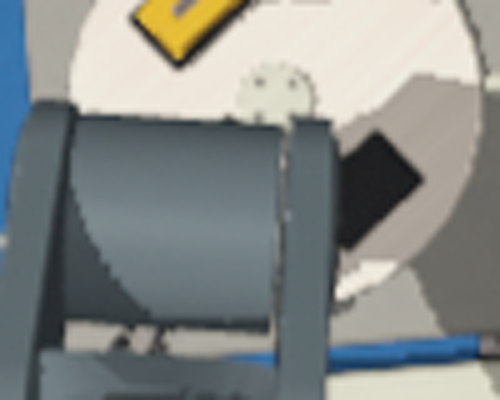

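Scene crop: fingers at (335,285) and (462,290) straddle the knob at (400,350), with the bar clear. Descending and gripping.

```bash
python3 -m inch '[25,0,-1,0,60, 25,0,0,0,60, 14,0,0,0,60, 0,0,0,0,60, 0,0,0,0,15, 0,0,0,0,15, 0,0,0,0,15, 0,0,0,0,15]' 40
python3 - <<'E'
from h import *
import cv2
for n,c in (("scene",(215,120,130,110)),):
    im=imaging.read_camera(n)[:,:,::-1]; x,y,w,h=c
    cv2.imwrite(f"pics/{n}2.png",cv2.resize(im[y:y+h,x-30:x-30+w],None,fx=5,fy=5,interpolation=cv2.INTER_CUBIC))
s=ctrl.read_state(); print(s['ee_pos'],s['force'],s['finger_gap']*85.4)
E
```

```text
time_s: 4.2
ee_pos: [0.5397, 0.0259, 0.0802]
eef_rot: [0.69, 0.154, 0.691, -0.151]
force: [4.0, -2.4, -10.0]
finger_gap: 0.237
[0.53976817 0.02586551 0.08011377] [-0.97472251  1.5220209  -5.49377189] 20.797287676230575
```

View pics/scene2.png

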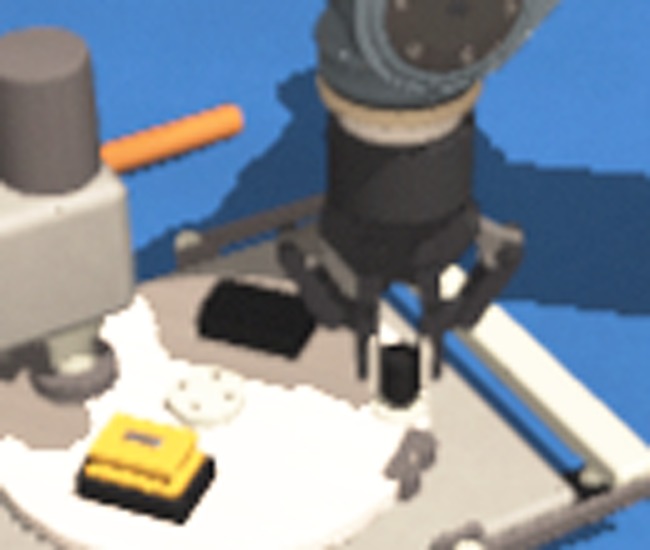

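Knob gripped: gap reads 20.8 mm, and the image shows the pads on either side of the barrel at (400,375). Now the arc: tool y is clockwise-tangential, tool z points inward.

```bash
python3 -m inch '[0,7.5,0.3,4,15, 0,7.5,0.3,4,15, 0,7.5,0.3,4,15, 0,7.5,0.3,4,15, 0,0,0,0,15]'
cat > m.py <<'E'
from h import *
s=ctrl.read_state(); R=toolR(); v=s['ee_pos'][:2]-np.array([.6362,-.0245]); a=np.arctan2(v[1],v[0])
print(s['ee_pos'].round(4),s['force'].round(1),"gap",s['finger_gap']*85.4,"r",np.hypot(*v),"theta",a-.097-1.92,"jaw-inward err deg",np.degrees(np.arctan2(R[1,2],R[0,2])-a)+180, "tool force",(R.T@s['force']).round(1))
E
python3 m.py
```

```text
time_s: 4.88
ee_pos: [0.5563, 0.0505, 0.0801]
eef_rot: [0.661, 0.251, 0.662, -0.249]
force: [-0.1, 1.3, -4.8]
finger_gap: 0.24
[0.5563 0.0505 0.0801] [-0.1  1.3 -4.8] gap 20.46088021171713 r 0.10959099034993124 theta 0.370284434157667 jaw-inward err deg 1.8459349694830678 tool force [ 4.8  0.9 -1. ]
```

```bash
python3 -m inch '[0,7.5,0.3,4,15, 0,7.5,0.3,4,15, 0,5,0.1,2.5,15, 0,5,0.1,2.5,15, 0,5,0.1,2.5,15]'; python3 m.py
```

```text
time_s: 5.5
ee_pos: [0.5763, 0.068, 0.0801]
eef_rot: [0.619, 0.335, 0.625, -0.338]
force: [-4.9, -2.1, -0.1]
finger_gap: 0.242
[0.5763 0.068  0.0801] [-4.9 -2.1 -0.1] gap 20.692304178478675 r 0.11019990663437684 theta 0.12878676447217652 jaw-inward err deg 0.24913040399522401 tool force [ 0.2 -5.3 -1. ]
```

```bash
python3 -m inch '[0,4,0.1,1.5,15, 0,4,0.1,1.5,15]'; python3 m.py;python3 -m inch '[0,3,0.1,1,15, 0,0,0,0,15]'; python3 m.py
python3 - <<'E'
from h import *
import cv2
for n in("scene","top"):
    im=imaging.read_camera(n)[:,:,::-1]; cv2.imwrite(f"pics/{n}3.png",cv2.resize(im[100:260,140:340],None,fx=3.5,fy=3.5,interpolation=cv2.INTER_CUBIC))
E
```

```text
time_s: 5.75
ee_pos: [0.5823, 0.0717, 0.0801]
eef_rot: [0.61, 0.351, 0.616, -0.354]
force: [-2.5, 1.4, -2.9]
finger_gap: 0.24
[0.5823 0.0717 0.0801] [-2.5  1.4 -2.9] gap 20.499402538072918 r 0.1102822530647959 theta 0.06471145062243977 jaw-inward err deg 0.9480514528951005 tool force [ 2.9 -1.5 -2.5]
time_s: 6.0
ee_pos: [0.5858, 0.0737, 0.0801]
eef_rot: [0.607, 0.357, 0.613, -0.359]
force: [1.2, 3.7, -5.8]
finger_gap: 0.241
[0.5858 0.0737 0.0801] [ 1.2  3.7 -5.8] gap 20.62285904579258 r 0.11037950487525186 theta 0.027753094148473156 jaw-inward err deg 2.050626630615085 tool force [ 5.8  2.9 -2.6]
```

View pics/scene3.png

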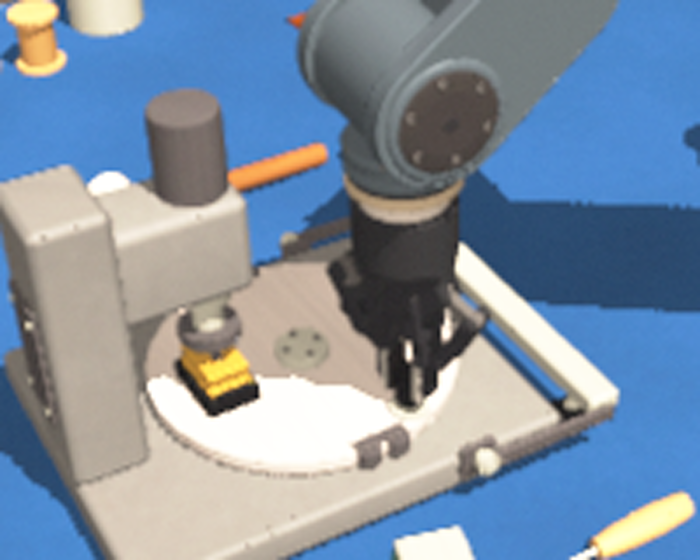

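View pics/top3.png

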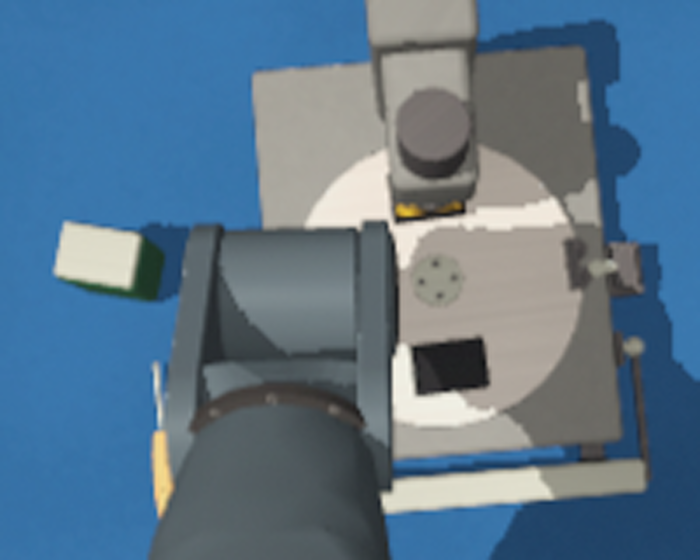

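The lock (220,370 in the scene crop) sits under the ram, the roller is between the lugs, and the force has flipped to drawing in. Releasing so the detent centres it, then lifting.

```bash
python3 -m inch '[0,0,0,0,50, 0,0,0,0,50, 0,0,0,0,50, -20,0,0,0,50, -40,0,0,0,50, -50,0,0,0,50, -50,0,0,0,50, 0,0,0,0,50]'; python3 m.py
python3 -m inch '[0,-55,-25,0,20, 0,-55,-25,0,20, 0,-50,-25,0,20, 0,0,0,0,0]'
python3 - <<'E'
from h import *
import cv2
for n in("scene","top"):
    im=imaging.read_camera(n)[:,:,::-1]; cv2.imwrite(f"pics/{n}4f.png",im);cv2.imwrite(f"pics/{n}4.png",cv2.resize(im[100:260,140:340],None,fx=3.5,fy=3.5,interpolation=cv2.INTER_CUBIC))
E
python3 m.py
```

```text
time_s: 7.1
ee_pos: [0.5876, 0.072, 0.2465]
eef_rot: [0.608, 0.356, 0.612, -0.359]
force: [-0.7, 0.2, 0.1]
finger_gap: 0.583
[0.5876 0.072  0.2465] [-0.7  0.2  0.1] gap 49.809798625675135 r 0.10805583456910937 theta 0.02061946270073678 jaw-inward err deg 2.4781035464570778 tool force [-0.1 -0.5 -0.5]
time_s: 7.6
ee_pos: [0.4047, 0.0584, 0.2441]
eef_rot: [0.607, 0.355, 0.613, -0.36]
force: [1.1, -0.5, 0.9]
finger_gap: 0.036
[0.408  0.0585 0.2447] [0.2 0.3 0.6] gap -0.2562172845696329 r 0.24282530179206718 theta 0.775593153056851 jaw-inward err deg -40.80371859781147 tool force [-0.6  0.3 -0.1]
```

View pics/scene4.png

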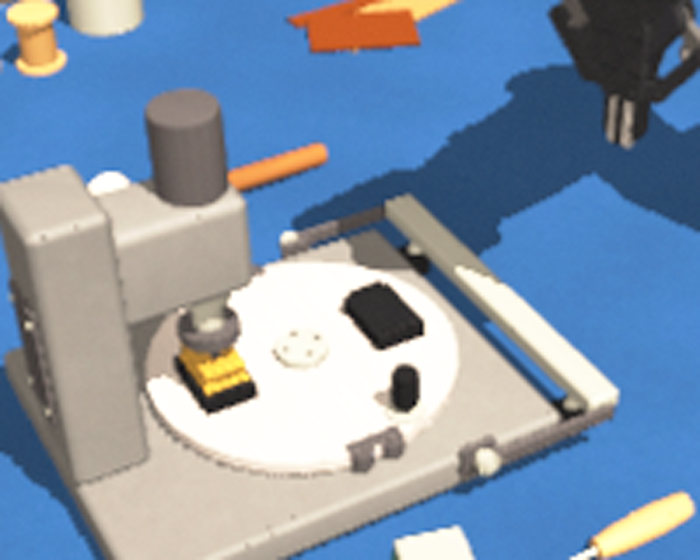

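View pics/top4.png

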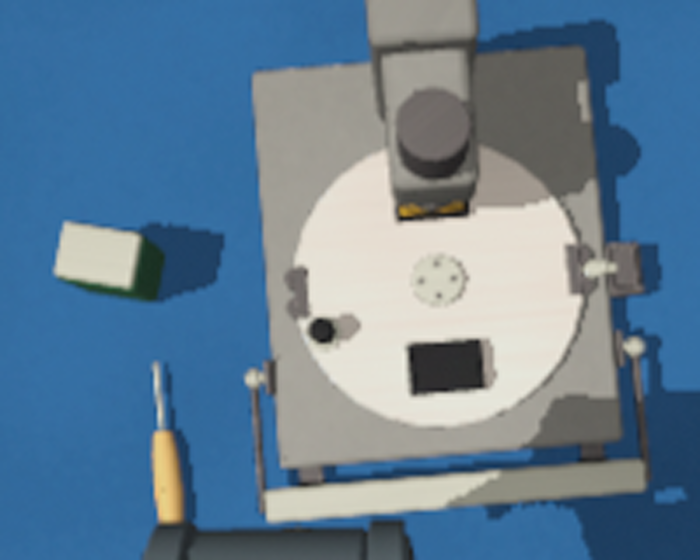

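```bash
python3 - <<'E'
from h import *
import cv2
f=lambda x,y,z:ray("top",140+(x+.5)/3.5-.5,100+(y+.5)/3.5-.5,z)
g=lambda x,y,z:ray("scene",140+(x+.5)/3.5-.5,100+(y+.5)/3.5-.5,z)
ax=f(439,279,.064);k=f(322,330,.102)
a=cv2.imread("pics/top4f.png")
_,l,st,ce=cv2.connectedComponentsWithStats((a.max(2)<60).astype(np.uint8))
for i in range(1,len(st)):
    if 25<st[i,4]<600 and 200<ce[i][0]<300:print(st[i],ce[i])
c=np.array([f(*p,.06) for p in((263,492),(268,521),(645,460),(647,489))])
d=c[0]+c[1]-c[2]-c[3];yaw=np.arctan2(-d[0],d[1]);print("bar",c.round(4).tolist(),c.mean(0),"yaw",yaw)
v=k-ax;print("ax",ax,"knob",k,np.hypot(*v[:2]),"theta",np.arctan2(v[1],v[0])-yaw-1.92)
n=[f(*p,.082) for p in((407,345),(483,340),(412,394),(487,388))]
nc=np.mean(n,0);w=ax-nc;print("nest",nc,np.hypot(*w[:2]),"theta",np.arctan2(w[1],w[0])-yaw)
e=n[0]+n[2]-n[1]-n[3];print("nest edge theta",np.arctan2(-e[0],e[1])-yaw)
ex=np.array([np.cos(yaw),np.sin(yaw)]);print("bar from axis",ax[:2]-.18*ex)
cs=np.array([g(*p,.06) for p in((388,205),(410,196),(590,405),(617,393))]);print(cs.mean(0))
# column/bed corner yaw
b=[f(*p,.045) for p in((254,74),(584,47),(284,468),(621,437))];print("bed",np.round(b,4).tolist())
e=b[0]+b[2]-b[1]-b[3];print("bed yaw",np.arctan2(-e[0],e[1]), np.mean(b,0))
s=ctrl.read_state();print(s['ee_pos'])
R=toolR();print(1000*R.T@(np.array([.457,-.0415,.1])-s['ee_pos']))
E
```

```text
[259 141  15  10  64] [266.046875 147.      ]
[229 191   6   7  32] [231.6875 194.1875]
[257 197  21  15 266] [267.16165414 204.38345865]
[255 253   4  47  84] [257.02380952 273.8452381 ]
bar [[0.4523, 0.1223, 0.06], [0.428, 0.1173, 0.06], [0.485, -0.2024, 0.06], [0.4605, -0.2041, 0.06]] [ 0.4564726  -0.04172747  0.06      ] yaw 0.10047951422701236
ax [ 0.63685902 -0.0243336   0.064     ] knob [0.5876507  0.07222925 0.102     ] 0.10837822992647564 theta 0.021613977639032056
nest [ 0.56031122 -0.03220391  0.082     ] 0.07695132826732898 theta 0.001976075209686859
nest edge theta -0.010331949899598486
bar from axis [ 0.45776691 -0.04238949]
[ 0.46043911 -0.03175844  0.06      ]
bed [[0.8201, 0.1427, 0.045], [0.8499, -0.1504, 0.045], [0.4726, 0.1066, 0.045], [0.5043, -0.1843, 0.045]]
bed yaw 0.10491319634049655 [ 0.66175442 -0.02135757  0.045     ]
[0.40801335 0.058536   0.2446756 ]
[144.30366193  -4.83226248 111.76326216]
```

```bash
python3 -m inch '[0,-2.5,56,0,0, 0,-2.5,56,0,0, 40,0,0,0,0, 50,0,0,0,0, 40,0,0,0,0, 0,0,0,0,0]'
python3 - <<'E'
from h import *
import cv2
im=imaging.read_camera("scene")[:,:,::-1]
cv2.imwrite("pics/scene5.png",cv2.resize(im[100:260,140:340],None,fx=3.5,fy=3.5,interpolation=cv2.INTER_CUBIC))
R=toolR();s=ctrl.read_state();print(s['ee_pos'],1000*R.T@(np.array([.457,-.042,.064])-s['ee_pos']))
E
```

```text
time_s: 8.45
ee_pos: [0.467, -0.047, 0.109]
eef_rot: [0.609, 0.356, 0.611, -0.359]
force: [0.6, 0.7, 0.4]
finger_gap: 0.0
[ 0.46805306 -0.0471513   0.11060509] [46.6213734  -6.98385466 -9.92037163]
```

View pics/scene5.png

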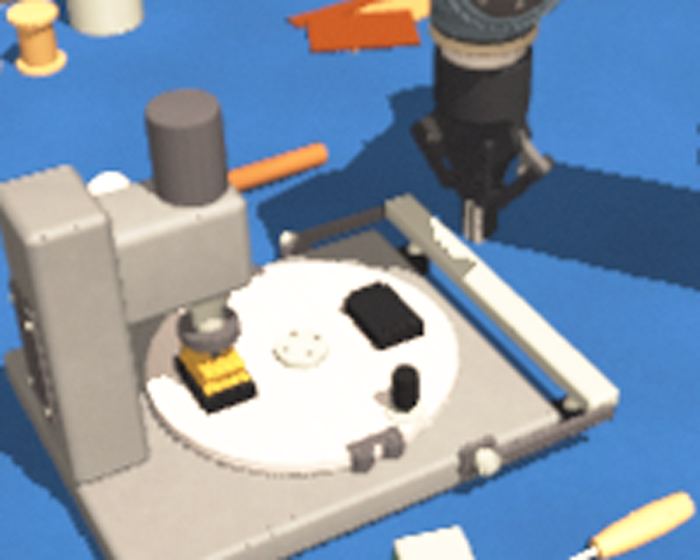

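```bash
python3 -m inch '[20,-7,-10,0,0, 22,0,0,0,0, 0,0,0,0,0]'
python3 - <<'E'
from h import *
import cv2
im=imaging.read_camera("scene")[:,:,::-1]
cv2.imwrite("pics/scene6.png",cv2.resize(im[100:260,140:340],None,fx=3.5,fy=3.5,interpolation=cv2.INTER_CUBIC))
R=toolR();s=ctrl.read_state();print(s['ee_pos'],s['force'],1000*R.T@(np.array([.457,-.042,.060])-s['ee_pos']))
E
```

```text
time_s: 8.88
ee_pos: [0.4618, -0.0426, 0.0726]
eef_rot: [0.613, 0.357, 0.608, -0.358]
force: [-0.6, -1.1, 1.4]
finger_gap: 0.003
[ 0.4623042  -0.04271133  0.07329311] [ 1.07579753  0.10808685 -0.05407586] [13.25088053 -4.33942338 -3.30620311]
```

View pics/scene6.png

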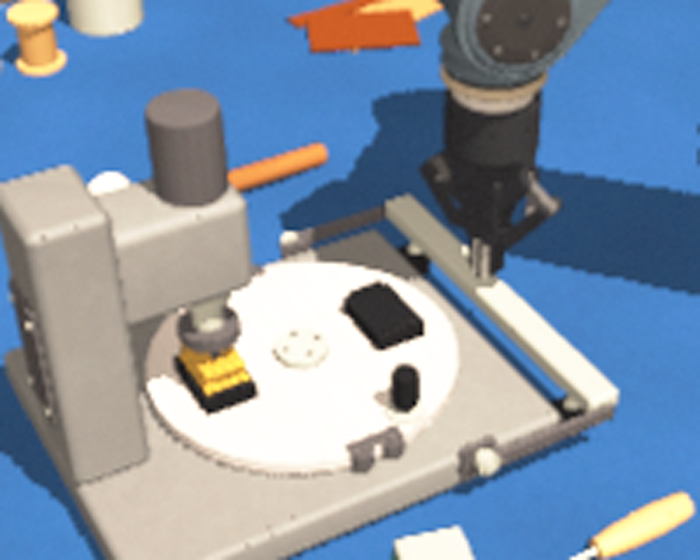

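Closed tips at (487,280), just above the bar's middle. Correcting laterally, then pressing in small steps.

```bash
python3 -m inch '[4,-5,-3.5,0,0, 5,0,0,0,0, 3,0,0,0,0, 3,0,0,0,0, 0,0,0,0,0]'; python3 -m inch '[3,0,0,0,0, 3,0,0,0,0]';python3 -m inch '[3,0,0,0,0, 3,0,0,0,0]'
```

```text
time_s: 9.55
ee_pos: [0.458, -0.0425, 0.0602]
eef_rot: [0.615, 0.358, 0.605, -0.357]
force: [1.1, 1.0, -0.6]
finger_gap: 0.002
time_s: 9.8
ee_pos: [0.4576, -0.0426, 0.0541]
eef_rot: [0.614, 0.358, 0.606, -0.357]
force: [-2.9, -0.9, 4.9]
finger_gap: -0.002
time_s: 10.05
ee_pos: [0.4573, -0.0426, 0.0479]
eef_rot: [0.614, 0.358, 0.606, -0.357]
force: [-4.8, -0.2, 16.2]
finger_gap: -0.0
```

```bash
python3 -m inch '[1.5,0,0,0,0]'; python3 -m inch '[1.5,0,0,0,0]'; python3 -m inch '[1,0,0,0,0]'
python3 - <<'E'
from h import *
import cv2
for n in("scene","top"):
    im=imaging.read_camera(n)[:,:,::-1]
    cv2.imwrite(f"pics/{n}7.png",cv2.resize(im[100:260,140:340],None,fx=3.5,fy=3.5,interpolation=cv2.INTER_CUBIC))
s=ctrl.read_state();print(s['ee_pos'],s['force'],s['wrist_torque'])
E
```

```text
time_s: 10.18
ee_pos: [0.4575, -0.0427, 0.0473]
eef_rot: [0.614, 0.358, 0.606, -0.357]
force: [-11.9, 0.5, 39.0]
finger_gap: 0.001
time_s: 10.3
ee_pos: [0.4575, -0.0427, 0.0473]
eef_rot: [0.614, 0.358, 0.606, -0.357]
force: [-14.0, 1.8, 42.5]
finger_gap: 0.002
time_s: 10.42
ee_pos: [0.4574, -0.0427, 0.0476]
eef_rot: [0.614, 0.358, 0.606, -0.357]
force: [-11.1, 0.8, 27.1]
finger_gap: 0.004
[ 0.45746138 -0.0427261   0.04750888] [-10.38201845   0.94996259  31.44366325] [0.19369097 1.6964869  0.05964788]
```

View pics/scene7.png

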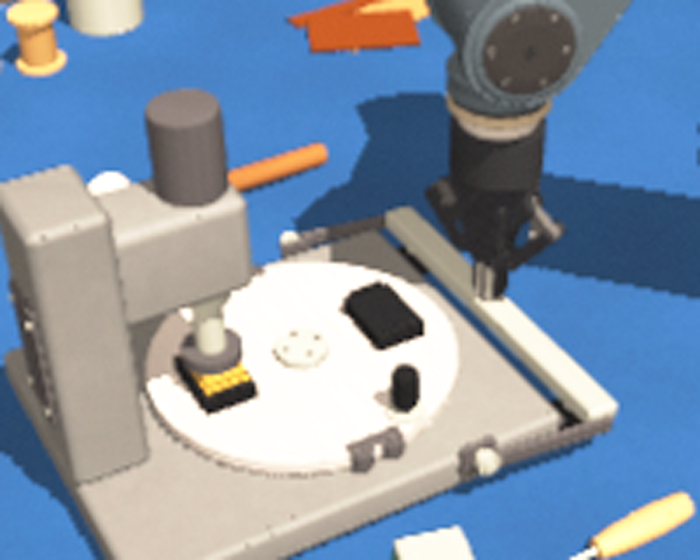

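The bar has hit its stop (TCP 12.5 mm below contact) and the ram is down on the lock. Letting it back up and backing off.

```bash
python3 -m inch '[0,0,0,0,0, -3,0,0,0,0, -4,0,0,0,0, -4,0,0,0,0, -5,0,0,0,0, -15,0,0,0,0, -40,0,0,0,0, -40,0,0,0,0, -40,0,0,0,0, -30,0,0,0,0]'; python3 -m inch '[0,-40,0,0,0, 0,-40,0,0,0, 0,0,0,0,0]'
python3 - <<'E'
from h import *
import cv2
for n in("scene","top"):
    im=imaging.read_camera(n)[:,:,::-1]
    cv2.imwrite(f"pics/{n}8.png",cv2.resize(im[100:260,140:340],None,fx=3.5,fy=3.5,interpolation=cv2.INTER_CUBIC))
E
```

```text
time_s: 11.78
ee_pos: [0.4541, -0.0415, 0.2365]
eef_rot: [0.613, 0.357, 0.607, -0.357]
force: [1.1, -0.2, -0.3]
finger_gap: -0.0
time_s: 12.15
ee_pos: [0.383, -0.0814, 0.2405]
eef_rot: [0.616, 0.358, 0.605, -0.357]
force: [0.1, -0.3, -0.1]
finger_gap: -0.002
```

View pics/scene8.png

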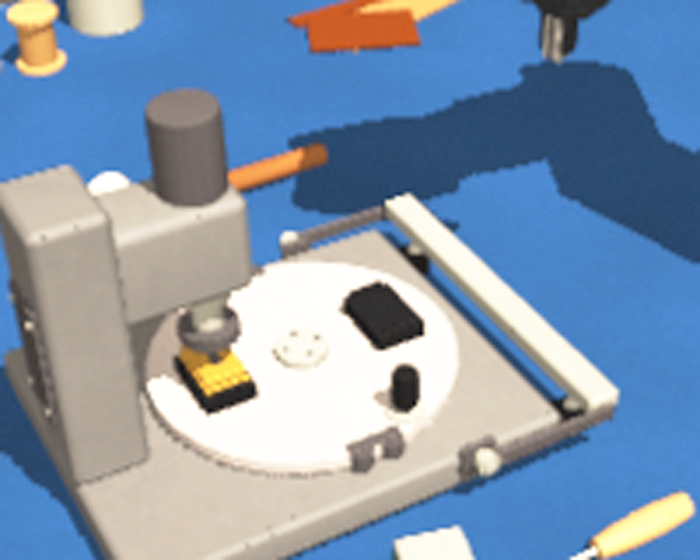

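View pics/top8.png

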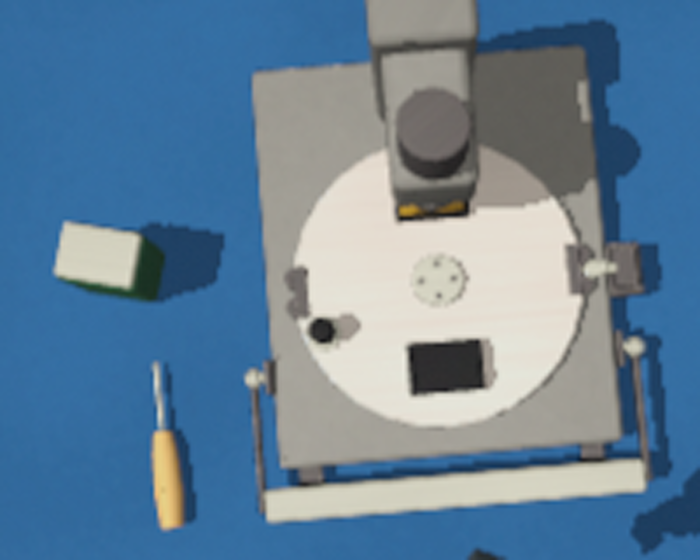

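The cover is down (yellow now starts at row ~345 in the scene crop, clear of the raised ram). The bar is up and level, the table is still in its detent, and the tin and awl have not moved.

```bash
python3 - <<'E'
from plant import close_job
print(close_job())
E
```

```text
the job is handed in; nothing more can be done
None
```

The lock's cover is pressed down and the job is handed in, at about 12.2 s of the 48 s allowed. I gripped the turntable knob, turned it clockwise about 0.65 rad over the lug, and let go so the detent could centre it. Then I pressed the start bar at its middle with closed fingers until it hit its stop, and let it spring back up.

**Checks that agreed:**
- **Table:** the roller sits between the lugs. Before pressing, the empty nest put the angle at 0.00 (position) and −0.01 rad (edge), and the knob put it at 0.02 rad. I take that spread as pixel noise. The table looked unchanged after the press.
- **Bar:** it bottomed 12.5 mm below contact. Peak wrist force was about 45 N in total (42.5 N vertical), pressed by the fingertips.
- **Last pictures:** the cover is lower, the ram and bar are back up with the bar level, and the tin and awl have not moved. The arm is clear of everything.

**Less certain:**
- **Bar middle:** the scene view put it about 10 mm to the left of the top view's estimate. I used the top view, which agreed with the bed and turntable axis. At that offset the bar would rack by roughly 0.004 rad at the 10 N working push, and more at the stop. I did not measure the racking.
- **Cover depth:** I judged this from the pictures and the full bar stroke, not from a measurement.
- **Mallet:** only part of it is in the last crops. It was never approached.

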